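# Let down the gluing press

### The job

The platen of the green bench press still hangs on its ratchet above a freshly glued panel. Throw the red-knobbed pawl lever gently over to its release side, wind the crank back up just enough to take the load off so that the pawl springs clear of the ratchet wheel, then ease the crank down until the platen rests on the panel with its own weight, and let go with the lever left thrown over. Never let the platen drop, do not crank it down hard onto the panel, and leave the other things on the table where they are.

Things in the scene. Friction and masses are not known exactly. Their poses are not given: they have to be found in the camera images.
- press: Green cast-iron rack press, fixed. Origin on the table under the crank shaft; x to its far side, y from the crank end towards the platen, z up. In this frame (mm): bed x -95..155, y -65..215, 30 high; column x -30..60, y -30..30; head x -35..65, y -30..150, z 135..205; cheek plate x -9..69, y -30..-36 up to z 240. Ram x 27..53, y 102..128, up to z 290.
- press_shaft (a point): Point on the shaft axis (parallel to the press's y) in the mid plane of the ratchet wheel: press frame x 0, y -41, z 170 mm. The steel wheel, 11 mm thick (y -36..-47) and 80 mm across, has 12 teeth, one per 0.524 rad; the pawl drops in at its top. The crank arm turns with it at y -86..-94, 22 mm wide.
- crank (a joint): Turn of crank and ratchet wheel, rad. Positive, about the press's +y (the wheel's top moves to +x), lowers the platen 25 mm per rad; negative winds it up, to -0.45 at most. At 0 the arm leans 30 degrees from upright to -x. At the start the ratchet holds it near 0. It drives the platen both ways: pushing on after landing presses 3.4 times as hard on the panel.
- crank_grip (a point): Middle of the black crank grip, 85 mm from the shaft axis: a sleeve 25 mm across, along the press's y at y -102..-174 mm, spinning freely on its pin. Pinch it from above across x. With the pawl out the hanging platen pulls it in the lowering direction with 4 to 8 N, and it runs down if let go; the pull fades to nothing as the platen lands. Jammed pawl: no pull on the hand.
- lever: Dark pawl lever, 6 mm thick (press y -59..-65), origin on its pin's axis at press x 46, z 220 mm, turning about y. It leans 25 degrees to -x while it springs the pawl in; thrown 50 degrees over to +x, against a fixed stop, it releases. It takes about 2.5 N at the ball, stays where it is left, and must not be pushed harder than 30 N.
- lever_knob (a point): Centre of the lever's red ball, 22 mm across, 68 mm from the pin: in the press frame x 17, y -62, z 282 mm before, and x 75, z 282 mm when fully thrown. Nothing stands beside it above z 260.
- pawl_nose (a point): Round nose (5 mm) of the steel pawl, on the lever's pin and sprung to the lever: 33 to 35 mm from point press_shaft while in a tooth, about 50 mm when clear. The thrown lever only pulls at it: it stays jammed while the wheel bears on it and springs out once the crank is wound back (negative) 0.1 to 0.14 rad. Prised out under load, it lets the platen drop.
- platen: Steel platen 180 x 150 x 12 mm on the ram, 2 to 2.8 kg; origin mid underside (press x 40, y 115), at the start about 99 mm above the table; moves only up and down. Below it the glued panel on felt (gives 1 mm under the platen's weight) and packing boards: its top lies 55 to 82 mm above the table, untracked, so feel for the landing. Limits: 0.07 m/s (a fall of 1 mm), 50 N on the panel.
- glue_jar: glue jar, 60 mm across, 85 mm tall, red cap, in front of the press; origin at the middle of its underside; leave it alone
- brayer: hand roller with a wooden handle, about 200 mm long, lying in front of the press; origin at the middle of its underside; leave it alone
- tin: empty aluminium cup, 72 mm across, 100 mm tall, in front of the press; origin at the middle of its underside; leave it alone
- sharpener: black electric pencil sharpener, 160 x 95 x 100 mm; origin at the middle of its underside; leave it alone
- brush_pot: white pot of brushes, 140 mm across, 200 mm tall with the brushes; origin at the middle of its underside; leave it alone
- panel_pile: pile of small panels, 150 x 120 x 32 mm; origin at the middle of its underside; leave it alone

How it is judged:
On the way, in this order (a step that is already met when the one before it is completed fails the run):
1. the pawl lever is thrown over to its release side (x of lever_knob in the frame of press above 0.06 m), for 0.1 s.
2. the crank has been wound back a little and the pawl has sprung clear of the ratchet wheel (distance between pawl_nose and press_shaft above 0.0445 m and x of lever_knob in the frame of press above 0.06 m), for 0.1 s.
At the end, for the whole second after the job is handed in: the platen stands still on the panel and bears on it with its weight (more than 12 N), the pawl is clear of the ratchet wheel (its nose more than 44.5 mm from the shaft axis), the lever is left thrown over to its release side (ball at least 60 mm towards +x in the press frame) (all of step 2 and contact force between platen and anything else above 12 N and linear speed of platen below 0.005 m/s); the robot touches nothing.
It fails at once if the platen moves faster than 0.07 m/s (dropped) (linear speed of platen above 0.07 m/s).
It fails at once if the platen is pressed with more than 50 N (contact force between platen and anything else above 50 N).
It fails at once if the lever is pushed with more than 30 N (contact force between any of the fingers, the arm and lever above 30 N).
It fails at once if another thing on the table is moved more than 30 mm (distance of any of glue_jar, brayer, tin, sharpener, brush_pot, panel_pile from where it was at the start of the episode above 0.03 m).
It also fails if it takes over 67 s, if anything falls off the work surface, if the arm or the gripper's body presses on something with over 40 N, if the wrist force passes 120 N, or if a joint passes its speed limit or range.

### The arm

A 7-joint arm with a two-finger parallel gripper is mounted at the origin on the work surface. World frame = base frame: x ahead of the robot, y to its left, z up, the work surface at z = 0. Lengths are in m, angles in rad, forces in N, time in s.
With the tool pointing down it reaches from about 0.425 to 0.925 m from the base axis. Payload 6.8 kg.
Tool frame: the origin (TCP) lies at the very end of the fingers, on their centre line; the grasp point (between the pads) lies 19 mm behind it (r.tcp_to_grasp is the distance from the TCP to the grasp point, in m); z points along the fingers, y is the line along which they close (so a half turn about z gives the same grasp; the last joint's range is limited). The gripper opens to 85 mm and grips with 20 to 120 N. Pads are 22 mm wide; open, the fingers measure 114 mm over their backs; the gripper's body (76 mm by 85 mm) begins 54 mm behind the grasp point. The pads swing forward as they close: fully open they stand 13 mm farther back than shut.
Start: joints at [-1.251, 0.477, 0.022, 1.555, -0.011, 1.109, -0.083], TCP at [0.28, 0.614, 0.231] pointing down, gripper open.
Joint ranges: [-2.96, 2.96], [-0.34, 2.1], [-1.41, 1.46], [0.24, 2.44], [-1.37, 4.51], [0.17, 1.92], [-2.96, 2.96]. Speed limits (rad/s): [2.39, 2.39, 3.14, 3.14, 3.14, 3.14, 3.14].

### API

Orientations are given as a rotation vector (axis times angle).
In Python, from bench import r gives the robot as it stands.
- The arm moves only by the tool step_arm, never from a script. Its argument "moves" is a list of rows, each a list of 7 numbers: the shift along the tool's x, y, z in mm, then the turn, a rotation vector about the tool's x, y, z in rad, then the finger opening in mm, from 0 to 85.4. A call has 1 to 8 rows; each row is the pose to reach, as a shift and turn from the pose commanded when the call began, along the tool's axes at that moment; what a row does not reach only later rows make up. A row lasts 1/10 s, in which the tool goes at most 50 mm and 8.59 degrees, less where a joint would pass 70% of its speed; a pose out of reach is approached as far as the arm can. A call with a gripper value outside its range is refused whole. The fingers move at their own pace and stop on an object; "grip_force" is the grip in N (left out, the last holds). Time passes only in rows, so rows that repeat a pose let the fingers close. It gives the time, the measured TCP pose, the force, the opening and the grip force at its end, in the units of the state.
- r.get_obs(): the state, without advancing time (a new reading comes with each control period).
- r.grab_frame(name): name is "side" or "top" or "wrist"; returns a dict with "image" (400x640x3 uint8, red, green, blue), "depth" (400x640 float32, m along the optical axis (not along the pixel's ray), 0 where there is no reading), "mtx" (3x3 intrinsics, pixels), "rvec" (rotation vector, rad) and "tvec" (3), from world to camera coordinates, as OpenCV has them. Camera axes: x right, y down, z forward; pixel columns grow to the right and rows downward; lengths in m; the calibration is good to about 2 mm. The wrist camera is an equidistant fisheye: a pixel r from the principal point sees the ray r / f radians off the axis. A picture is of the moment at which its call begins.
- r.hand_in(): hands the job in; it is judged then, once.
The state is a dict: "clock": time; "joints": joint angles; "qvel": joint speeds; "tau": joint torques, N m; "tcp_pos": TCP position; "orientation": TCP orientation; "contact_force": force on the tool from outside, world axes, zero at the start; "moment": the same for the moment, N m; "grip_width": finger opening in m; "gripper_force": force on a finger pad.
Only numpy, scipy, OpenCV 4.12 (cv2) and the standard library are available. Lean on these libraries where they do the work, as an engineer would, in place of code of your own. Each camera call takes 0.05 s, during which the arm holds its last target. There are 200 camera calls.

## Working session

There is one attempt and no reset: what is moved stays moved. The work goes in short steps, Python scripts to look and compute and a tool call to move; the robot and the scene stay as the last step left them, time stands still between calls to the robot, and variables do not carry over. Pictures are saved under pics/ and viewed, at most 10 in all, crops included, and the job is handed in when it is done.

Besides the shell and the picture viewer there is one more tool, called after ">>>" by a JSON object that holds its "api" and its "payload". step_arm: Moves the arm, as the interface text tells. Its arguments: {"type":"object","properties":{"moves":{"type":"array","items":{"type":"array","items":{"type":"number"}}},"grip_force":{"type":"number"}},"required":["moves"]}

```bash
mkdir -p pics; cat > h.py <<'E'
import numpy as np, cv2
from bench import r
from scipy.spatial.transform import Rotation as R
def pts(f):
    K=f['mtx'];d=f['depth'];v,u=np.indices(d.shape)
    P=np.stack([(u-K[0,2])/K[0,0]*d,(v-K[1,2])/K[1,1]*d,d],-1)
    Rm=cv2.Rodrigues(np.array(f['rvec'],float))[0]
    return (P-np.array(f['tvec']).ravel())@Rm
E
python3 - <<'E'
from h import *
o=r.get_obs();print({k:np.round(v,3) for k,v in o.items()})
for n in('side','top'):
    f=r.grab_frame(n);np.savez(n+'.npz',**f)
    cv2.imwrite(f'pics/{n}0.png',f['image'][:,:,::-1])
    P=pts(f);hsv=cv2.cvtColor(f['image'],cv2.COLOR_RGB2HSV)
    m=((hsv[...,0]<8)|(hsv[...,0]>172))&(hsv[...,1]>150)&(hsv[...,2]>70)
    c,l,s,ce=cv2.connectedComponentsWithStats(m.astype(np.uint8))
    for i in range(1,c):
        if s[i,4]>25: print(n,'red',s[i],ce[i].round(),np.median(P[(l==i)&(f['depth']>0)],0).round(3))
    m=(hsv[...,0]>40)&(hsv[...,0]<90)&(hsv[...,1]>80)&(f['depth']>0)
    Q=P[m];print(n,'green',m.sum(),np.percentile(Q,[2,50,98],0).round(3).tolist())
E
```

```text
{'clock': np.float64(0.0), 'joints': array([-1.251,  0.478,  0.022,  1.556, -0.012,  1.109, -0.083]), 'qvel': array([ 0.001, -0.002, -0.   , -0.001, -0.001,  0.001, -0.002]), 'tau': array([-1.0000e-03, -5.9646e+01,  1.6080e+00, -2.8120e+01,  1.3000e-02,
        9.0000e-03,  0.0000e+00]), 'tcp_pos': array([0.28 , 0.614, 0.23 ]), 'orientation': array([-6.67e-01, -3.07e+00,  3.00e-03]), 'contact_force': array([-0.976, -0.181, -1.029]), 'moment': array([0.012, 0.02 , 0.009]), 'gripper_force': np.float64(0.0), 'grip_width': np.float64(0.085)}
side red [361 159  11  10  83] [366. 163.] [ 0.575 -0.058  0.283]
side red [430 207  17  10  77] [438. 211.] [ 0.861 -0.078  0.023]
side red [286 222  20  17 263] [295. 230.] [0.406 0.012 0.083]
side red [465 233  15  11  91] [472. 238.] [ 0.866 -0.212  0.017]
side red [629 367  11  15  84] [635. 375.] [ 0.804 -0.67   0.057]
side green 7199 [[0.461, -0.59, -0.001], [0.548, -0.027, 0.028], [0.68, 0.171, 0.205]]
top red [393  72  10  16 131] [398.  79.] [ 0.864 -0.212  0.016]
top red [346  75  16  13 128] [353.  81.] [ 0.86  -0.078  0.022]
top red [552  77  27  22  97] [566.  87.] [ 0.805 -0.669  0.095]
top red [576  94  29  14  85] [591. 101.] [ 0.762 -0.732  0.101]
top red [344 151  12   9  72] [350. 155.] [ 0.575 -0.053  0.288]
top red [227 162   3  16  27] [228. 169.] [0.581 0.274 0.102]
top red [314 223  19  19 288] [323. 232.] [0.406 0.014 0.085]
top green 12717 [[0.379, -0.714, -0.004], [0.523, -0.517, 0.005], [0.686, 0.21, 0.207]]
```

View pics/side0.png

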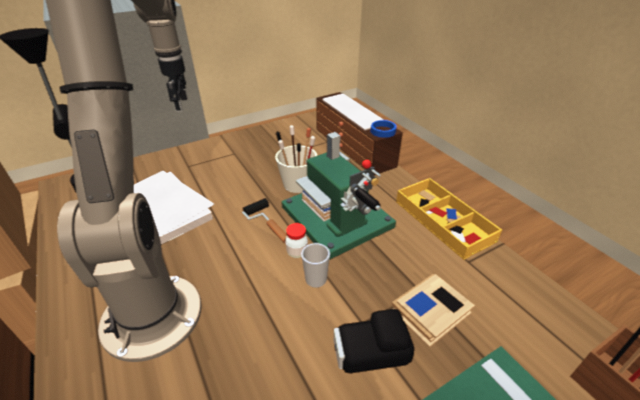

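View pics/top0.png

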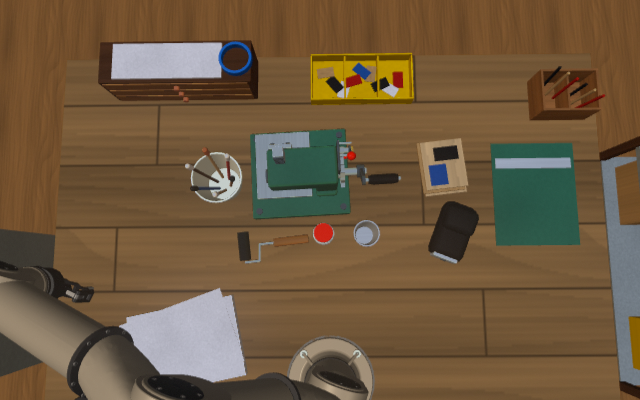

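The side view shows the press at (345,205), with the red ball at (366,163) and the black grip at (367,200). The top view shows the head at (303,167), the ball at (350,155), the grip at (382,179), and the jar and tin in front at (323,232) and (366,233). Press y runs roughly along world +y.

```bash
python3 - <<'E'
from h import *
f=dict(np.load('top.npz'));P=pts(f);hsv=cv2.cvtColor(f['image'],cv2.COLOR_RGB2HSV)
g=(hsv[...,0]>40)&(hsv[...,0]<95)&(hsv[...,1]>70)&(P[...,1]>-.2)&(P[...,1]<.25)
for n,lo,hi in(('head',.195,.215),('bed',.02,.04)):
    m=g&(P[...,2]>lo)&(P[...,2]<hi)&(f['depth']>0)
    Q=P[m][:,:2].astype(np.float32);print(n,m.sum(),cv2.minAreaRect(Q*1000), np.median(P[m][:,2]))
    if n=='head':
        c,l,s,_=cv2.connectedComponentsWithStats(m.astype(np.uint8));i=1+s[1:,4].argmax();Q=P[l==i][:,:2].astype(np.float32);print(cv2.minAreaRect(Q*1000))
m=(hsv[...,2]<70)&(P[...,2]>.2)&(P[...,2]<.28)&(P[...,1]<-.08)&(P[...,1]>-.25)&(P[...,0]>.4)
print('grip',m.sum(),cv2.minAreaRect(P[m][:,:2].astype(np.float32)*1000),np.percentile(P[m][:,2],90))
E
```

```text
head 2446 ((567.517578125, 66.180908203125), (101.32612609863281, 177.7218475341797), 2.42531681060791) 0.20379082229558887
((567.517578125, 66.180908203125), (101.32612609863281, 177.7218475341797), 2.42531681060791)
bed 2750 ((581.6204833984375, 81.53865814208984), (249.78680419921875, 278.5657043457031), 2.89176344871521) 0.029129136089680714
grip 328 ((534.742919921875, -125.66346740722656), (43.81308364868164, 88.8114013671875), 2.741279125213623) 0.25952500629489345
```

```bash
cat >> h.py <<'E'
th=np.radians(2.75);c,s=np.cos(th),np.sin(th)
O=np.array([.5553,.0053,0]);A=np.array([[c,-s,0],[s,c,0],[0,0,1]])
def W(x,y,z): return O+A@np.array([x,y,z])/1000
RT=R.from_matrix(A@np.array([[0,1,0],[1,0,0],[0,0,-1.]]))  # tool y = press x, tool x = press y
def to(*p):
    o=r.get_obs();R0=R.from_rotvec(o['orientation'])
    d=R0.inv().apply(W(*p)-o['tcp_pos'])*1000
    q=(R0.inv()*RT).as_rotvec()
    print('t',o['clock'],'press tcp',(A.T@(o['tcp_pos']-O)*1000).round(1),'shift',d.round(1),'turn',q.round(4),'F press',(A.T@o['contact_force']).round(2))
E
python3 -c "
from h import *
to(-35,-62,340)"
```

```text
t 0.1 press tcp [-245.9  620.9  230.4] shift [-500.3 -510.6 -108.7] turn [-1.400e-03  1.000e-03  1.095e+00] F press [-0.35 -0.43  0.17]
```

>>> {"api": "step_arm", "payload": {"moves": [[0,0,-50,0,0,0,40],[-20,-20,-95,0,0,0.05,0],[-56,-57,-109,0,0,0.13,0],[-92,-93,-109,0,0,0.21,0],[-127,-129,-109,0,0,0.29,0],[-162,-165,-109,0,0,0.37,0],[-197,-201,-109,0,0,0.45,0],[-232,-237,-109,0,0,0.53,0]], "grip_force": 30}}

```text
clock: 0.9
tcp_pos: [0.3905, 0.307, 0.3401]
orientation: [-1.452, -2.786, 0.0]
contact_force: [0.5, 0.6, 0.4]
grip_width: -0.0002
gripper_force: 0.0
```

```bash
python3 -c "
from h import *
to(-35,-62,340)"
```

```text
t 0.9 press tcp [-150.1  309.2  340.1] shift [-375.5 -100.3    0. ] turn [-4.000e-04 -0.000e+00  5.617e-01] F press [0.51 0.61 0.36]
```

>>> {"api": "step_arm", "payload": {"moves": [[-47,-13,0,0,0,0.07,0],[-94,-25,0,0,0,0.14,0],[-141,-38,0,0,0,0.21,0],[-188,-50,0,0,0,0.28,0],[-235,-63,0,0,0,0.35,0],[-282,-75,0,0,0,0.42,0],[-329,-88,0,0,0,0.49,0],[-375,-100,0,0,0,0.56,0]]}}

```text
clock: 1.7
tcp_pos: [0.5243, -0.0571, 0.3403]
orientation: [-2.165, -2.276, -0.0]
contact_force: [1.1, 1.1, -0.2]
grip_width: 0.0002
gripper_force: 0.0
```

```bash
python3 -c "
from h import *
to(-35,-62,274)"
```

```text
t 1.7 press tcp [-34.  -60.8 340.3] shift [-1.2 -1.  66.3] turn [ 0.0001 -0.0003  0.0021] F press [ 1.19  1.08 -0.25]
```

>>> {"api": "step_arm", "payload": {"moves": [[-1,0,35,0,0,0,0],[-1,0,66,0,0,0,0],[-1,0,66,0,0,0,0],[-1,8,66,0,0,0,0],[-1,16,66,0,0,0,0],[-1,22,66,0,0,0,0],[-1,27,66,0,0,0,0],[-1,32,66,0,0,0,0]]}}

```text
clock: 2.5
tcp_pos: [0.556, -0.0544, 0.2753]
orientation: [-2.16, -2.278, 0.001]
contact_force: [-14.1, 0.1, 20.5]
grip_width: 0.0002
gripper_force: 10.1
```

```bash
python3 -c "
from h import *
to(40,-62,274)
f=r.grab_frame('wrist');cv2.imwrite('pics/w1.png',f['image'][:,:,::-1])"
```

```text
t 2.5 press tcp [ -2.2 -59.6 275.3] shift [-2.6 42.1  1.2] turn [-0.0018 -0.0006  0.0051] F press [-14.11   0.83  20.51]
```

View pics/w1.png

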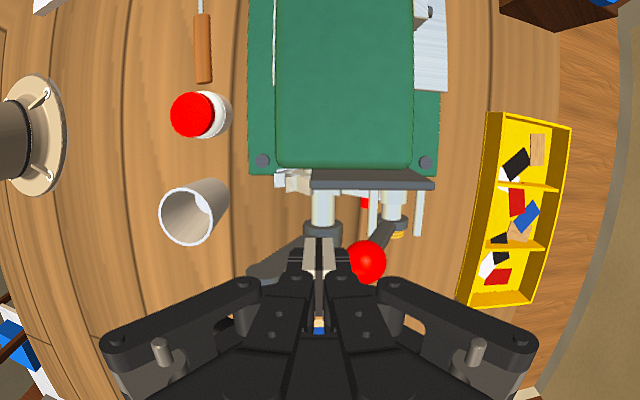

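The wrist view shows the ball at (365,260) against the sloping back of the right finger, and the force of about 25 N pushes it downward. I'll back off and push with a vertical inner pad, straddling the ball.

>>> {"api": "step_arm", "payload": {"moves": [[0,-8,0,0,0,0,0],[0,-20,-20,0,0,0,0],[0,-20,-60,0,0,0,50],[0,10,-70,0,0,0,50],[0,19,-70,0,0,0,50],[0,19,-70,0,0,0,50]]}}

```text
clock: 3.15
tcp_pos: [0.5758, -0.0529, 0.3436]
orientation: [2.161, 2.28, -0.002]
contact_force: [-0.0, 0.3, -0.5]
grip_width: 0.05
gripper_force: 0.0
```

```bash
python3 -c "
from h import *
to(17,-62,263)
f=r.grab_frame('top');P=pts(f);h=cv2.cvtColor(f['image'],cv2.COLOR_RGB2HSV)
m=((h[...,0]<8)|(h[...,0]>172))&(h[...,1]>150)&(P[...,2]>.25)&(abs(P[...,1]+.055)<.05)
print(m.sum(),A.T@(np.median(P[m],0)-O))"
```

```text
t 3.15 press tcp [ 17.7 -59.1 343.6] shift [-2.8 -0.6 80.6] turn [-0.0008  0.0008  0.0056] F press [ 0.01  0.28 -0.5 ]
2 [ 0.04872426 -0.08034211  0.69115047]
```

>>> {"api": "step_arm", "payload": {"moves": [[-3,1,35,0,0,0,50],[-3,1,55,0,0,0,50],[-3,1,70,0,0,0,50],[-3,1,80,0,0,0,50],[-3,1,80,0,0,0,50]]}}

```text
clock: 3.7
tcp_pos: [0.5747, -0.0563, 0.2625]
orientation: [-2.16, -2.277, 0.004]
contact_force: [-0.6, 0.2, 0.2]
grip_width: 0.0502
gripper_force: 0.0
```

>>> {"api": "step_arm", "payload": {"moves": [[0,6,0,0,0,0,50],[0,10,0,0,0,0,50],[0,14,0,0,0,0,50],[0,18,0,0,0,0,50],[0,22,0,0,0,0,50]]}}

```text
clock: 4.2
tcp_pos: [0.5982, -0.0553, 0.2645]
orientation: [-2.161, -2.279, 0.001]
contact_force: [-2.6, 0.1, 2.7]
grip_width: 0.0501
gripper_force: 1.6
```

```bash
python3 -c "
from h import *
to(84,-62,263)
f=r.grab_frame('wrist');cv2.imwrite('pics/w2.png',f['image'][:,:,::-1])"
```

```text
t 4.2 press tcp [ 40.  -62.6 264.5] shift [ 0.3 44.   1.5] turn [-0.0011 -0.0001  0.0049] F press [-2.57  0.18  2.66]
```

View pics/w2.png

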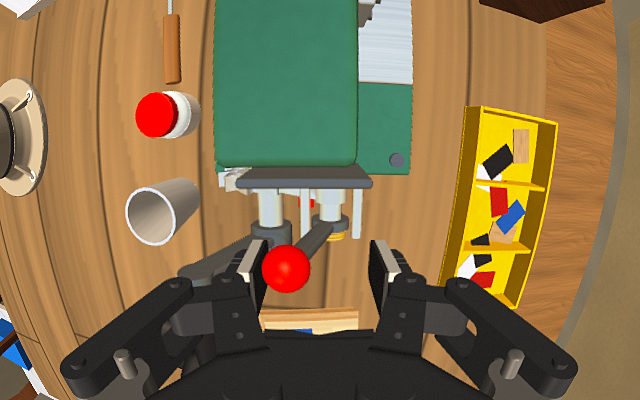

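The ball at (287,268) rides on the inner face of the left pad at about 2.6 N, so I'll carry on pushing.

>>> {"api": "step_arm", "payload": {"moves": [[0,6,0,0,0,0,50],[0,12,0,0,0,0,50],[0,18,0,0,0,0,50],[0,24,0,0,0,0,50],[0,29,0,0,0,0,50],[0,34,0,0,0,0,50],[0,37,0,0,0,0,50]]}}

```text
clock: 4.95
tcp_pos: [0.6358, -0.0532, 0.2641]
orientation: [2.162, 2.28, -0.0]
contact_force: [-2.1, -0.8, 1.4]
grip_width: 0.0497
gripper_force: 1.2
```

>>> {"api": "step_arm", "payload": {"moves": [[0,2,0,0,0,0,50],[0,4,0,0,0,0,50]]}}

```text
clock: 5.15
tcp_pos: [0.639, -0.0529, 0.2639]
orientation: [-2.161, -2.279, 0.001]
contact_force: [-3.2, -0.1, -0.8]
grip_width: 0.05
gripper_force: 1.5
```

>>> {"api": "step_arm", "payload": {"moves": [[0,1.5,0,0,0,0,50],[0,3,0,0,0,0,50]]}}

```text
clock: 5.35
tcp_pos: [0.6417, -0.0528, 0.2638]
orientation: [-2.161, -2.278, 0.002]
contact_force: [-3.7, -0.3, -1.9]
grip_width: 0.0501
gripper_force: 1.6
```

```bash
python3 -c "
from h import *
to(84,-62,263)
f=r.grab_frame('wrist');cv2.imwrite('pics/w3.png',f['image'][:,:,::-1])"
```

```text
t 5.35 press tcp [ 83.5 -62.1 263.8] shift [0.1 0.5 0.8] turn [-0.0017 -0.0003  0.0049] F press [-3.71 -0.11 -1.85]
```

View pics/w3.png

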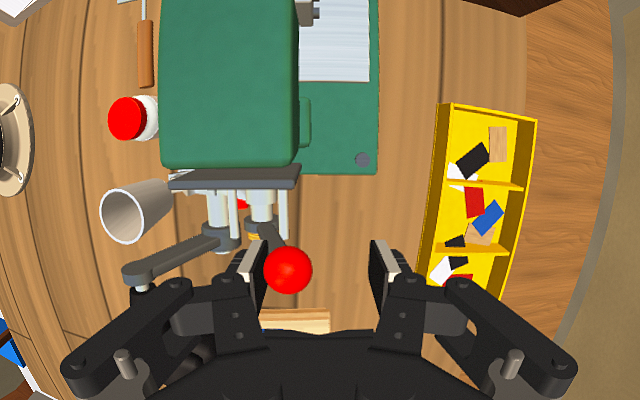

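The ball at (288,270) is now at about x 70 mm. I'll nudge it on to the stop.

>>> {"api": "step_arm", "payload": {"moves": [[0,1.5,0,0,0,0,50],[0,3,0,0,0,0,50]]}}

```text
clock: 5.6
tcp_pos: [0.6452, -0.0525, 0.2642]
orientation: [-2.161, -2.279, 0.0]
contact_force: [-4.1, -0.4, -1.1]
grip_width: 0.0501
gripper_force: 1.5
```

>>> {"api": "step_arm", "payload": {"moves": [[0,1,0,0,0,0,50],[0,1.5,0,0,0,0,50]]}}

```text
clock: 5.8
tcp_pos: [0.6469, -0.0525, 0.2643]
orientation: [-2.162, -2.28, -0.0]
contact_force: [-3.3, 0.3, -1.0]
grip_width: 0.0502
gripper_force: 1.7
```

>>> {"api": "step_arm", "payload": {"moves": [[0,-8,0,0,0,0,60],[0,-8,-40,0,0,0,60],[-20,-40,-60,0,0,0,60],[-50,-75,-66,0,0,0,60],[-80,-110,-66,0,0,0,60],[-83,-131,-66,0,0,0,60],[-83,-131,-66,0,0,0,60]]}}

```text
clock: 6.5
tcp_pos: [0.5183, -0.1449, 0.3315]
orientation: [2.166, 2.273, 0.005]
contact_force: [0.6, 0.7, 0.2]
grip_width: 0.0599
gripper_force: 0.0
```

```bash
python3 -c "
from h import *
to(-42.5,-145,225)
f=r.grab_frame('wrist');cv2.imwrite('pics/w4.png',f['image'][:,:,::-1])
f=r.grab_frame('top');P=pts(f);h=cv2.cvtColor(f['image'],cv2.COLOR_RGB2HSV)
m=((h[...,0]<8)|(h[...,0]>172))&(h[...,1]>150)&(P[...,2]>.25)&(P[...,2]<.3)&(abs(P[...,1]+.055)<.05)
print(m.sum(),A.T@(np.median(P[m],0)-O))"
```

```text
t 6.5 press tcp [ -44.2 -148.3  331.5] shift [  3.2   1.3 106.5] turn [ 0.0034 -0.0011  0.0002] F press [0.61 0.71 0.21]
63 [ 0.0727953  -0.06016094  0.28819298]
```

View pics/w4.png

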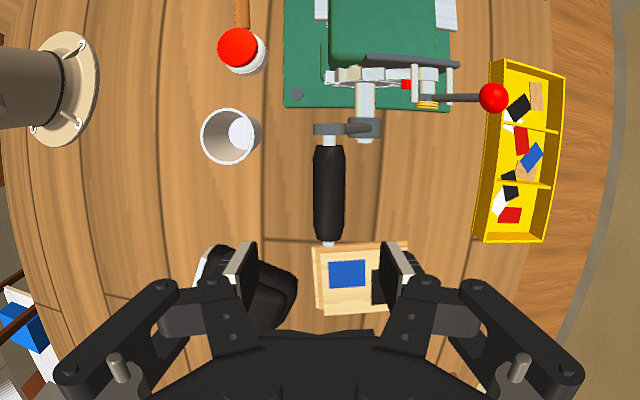

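The thrown lever's ball is at (493,97) and the grip at (328,195), lined up between the pads.

>>> {"api": "step_arm", "payload": {"moves": [[4,1,45,0,0,0,60],[4,1,85,0,0,0,60],[4,1,106,0,0,0,60],[4,1,106,0,0,0,60]]}}

```text
clock: 7.0
tcp_pos: [0.5206, -0.1367, 0.2213]
orientation: [-2.157, -2.279, 0.006]
contact_force: [0.0, 0.4, 0.3]
grip_width: 0.0601
gripper_force: 0.0
```

>>> {"api": "step_arm", "payload": {"moves": [[0,0,0,0,0,0,35],[0,0,0,0,0,0,35],[0,0,0,0,0,0,28],[0,0,0,0,0,0,20],[0,0,0,0,0,0,20],[0,0,0,0,0,0,20]], "grip_force": 40}}

```text
clock: 7.6
tcp_pos: [0.5223, -0.1384, 0.2254]
orientation: [2.16, 2.278, 0.003]
contact_force: [2.2, 0.9, 5.7]
grip_width: 0.024
gripper_force: 39.1
```

```bash
cat >> h.py <<'E'
def arc(*angs):
    "tool shifts from now along the crank circle to crank turns angs, and the present turn"
    o=r.get_obs();p=A.T@(o['tcp_pos']-O)*1000;a0=np.arctan2(p[0],p[2]+19-170);rad=np.hypot(p[0],p[2]-151)
    print('t',o['clock'],'press tcp',p.round(1),'turn',round(a0+np.pi/6,3),'rad',rad.round(1),'F',(A.T@o['contact_force']).round(1),'tang',round(float((A.T@o['contact_force'])@[np.cos(a0),0,-np.sin(a0)]),2),'grip',o['grip_width'].round(4))
    for a in angs:
        b=a-np.pi/6; print(a,'y %.1f z %.1f'%(85*(np.sin(b)-np.sin(a0)),-85*(np.cos(b)-np.cos(a0))))
E
python3 -c "
from h import *
arc(-.03,-.06,-.09,-.12,-.15,-.18)"
```

```text
Traceback (most recent call last):
  File "h.py", line 21, in arc
    print('t',o['clock'],'press tcp',p.round(1),'turn',round(a0+np.pi/6,3),'rad',rad.round(1),'F',(A.T@o['contact_force']).round(1),'tang',round(float((A.T@o['contact_force'])@[np.cos(a0),0,-np.sin(a0)]),2),'grip',o['grip_width'].round(4))
                                                                                                                                                                                                                      ^^^^^^^^^^^^^^^^^^^^^
AttributeError: 'float' object has no attribute 'round'
```

```bash
sed -i "s/,o\['grip_width'\].round(4)/,o['grip_width']/" h.py
python3 -c "
from h import *
arc(-.03,-.06,-.09,-.12,-.15,-.18,-.21)"
```

```text
t 7.6 press tcp [ -39.8 -142.   225.4] turn 0.032 rad 84.4 F [2.3 0.7 5.7] tang 4.68 grip 0.024006823367168622
-0.03 y -4.6 z 2.6
-0.06 y -6.7 z 4.0
-0.09 y -8.8 z 5.4
-0.12 y -10.9 z 6.9
-0.15 y -12.9 z 8.5
-0.18 y -14.9 z 10.1
-0.21 y -16.8 z 11.8
```

>>> {"api": "step_arm", "payload": {"moves": [[0,-2,1,0,0,0,20],[0,-4,2.3,0,0,0,20],[0,-6,3.6,0,0,0,20],[0,-8,5,0,0,0,20],[0,-9.5,6.2,0,0,0,20],[0,-10.5,7,0,0,0,20]]}}

```text
clock: 8.2
tcp_pos: [0.5116, -0.139, 0.2183]
orientation: [2.161, 2.278, 0.003]
contact_force: [2.9, 1.6, 7.4]
grip_width: 0.0235
gripper_force: 39.3
```

```bash
python3 -c "
from h import *
arc(-.15)
f=r.grab_frame('top');cv2.imwrite('pics/t2.png',cv2.resize(f['image'][130:210,280:420],None,fx=5,fy=5)[:,:,::-1])"
```

```text
t 8.2 press tcp [ -50.5 -142.   218.3] turn -0.12 rad 84.2 F [3.  1.5 7.4] tang 6.81 grip 0.02351081355094638
-0.15 y -2.0 z 1.5
```

View pics/t2.png

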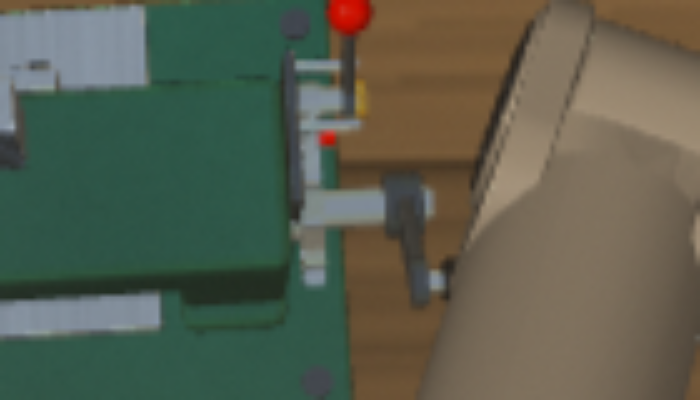

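The top view shows the lever thrown, with its ball at (348,12), and the crank wound back. The hand now feels a steady pull of about 6.8 N. I'll wind a little further, then start lowering.

>>> {"api": "step_arm", "payload": {"moves": [[0,-1.5,1,0,0,0,20],[0,-2.5,2,0,0,0,20],[0,-2.5,2,0,0,0,20]]}}

```text
clock: 8.55
tcp_pos: [0.5089, -0.1391, 0.2161]
orientation: [2.161, 2.279, 0.002]
contact_force: [2.2, -0.3, 6.1]
grip_width: 0.0241
gripper_force: 39.3
```

```bash
python3 -c "
from h import *
arc(-.12,-.08,-.04,0,.04,.08,.12,.16)"
```

```text
t 8.55 press tcp [ -53.3 -142.   216.1] turn -0.162 rad 84.2 F [ 2.2 -0.4  6.1] tang 5.55 grip 0.02405897310751274
-0.12 y 2.8 z -2.2
-0.08 y 5.6 z -4.2
-0.04 y 8.4 z -6.1
0 y 11.3 z -7.8
0.04 y 14.3 z -9.5
0.08 y 17.3 z -11.0
0.12 y 20.4 z -12.4
0.16 y 23.6 z -13.7
```

>>> {"api": "step_arm", "payload": {"moves": [[0,2.8,-2.2,0,0,0,20],[0,5.6,-4.2,0,0,0,20],[0,8.4,-6.1,0,0,0,20],[0,11.3,-7.8,0,0,0,20],[0,14.3,-9.5,0,0,0,20],[0,17.3,-11,0,0,0,20],[0,20.4,-12.4,0,0,0,20],[0,23.6,-13.7,0,0,0,20]]}}

```text
clock: 9.35
tcp_pos: [0.5329, -0.1379, 0.2302]
orientation: [2.161, 2.278, 0.002]
contact_force: [1.6, 0.3, 9.1]
grip_width: 0.0239
gripper_force: 39.4
```

```bash
python3 -c "
from h import *
arc(.22,.28,.34,.4,.46,.5,.54,.58)"
```

```text
t 9.35 press tcp [ -29.3 -142.   230.2] turn 0.169 rad 84.5 F [1.6 0.2 9.1] tang 4.64 grip 0.02387265780308095
0.22 y 4.1 z -1.4
0.28 y 9.0 z -2.8
0.34 y 14.0 z -3.8
0.4 y 19.0 z -4.6
0.46 y 24.1 z -5.1
0.5 y 27.5 z -5.3
0.54 y 30.9 z -5.3
0.58 y 34.3 z -5.1
```

>>> {"api": "step_arm", "payload": {"moves": [[0,4.1,-1.4,0,0,0,20],[0,9,-2.8,0,0,0,20],[0,14,-3.8,0,0,0,20],[0,19,-4.6,0,0,0,20],[0,24.1,-5.1,0,0,0,20],[0,27.5,-5.3,0,0,0,20],[0,30.9,-5.3,0,0,0,20],[0,34.3,-5.1,0,0,0,20]]}}

```text
clock: 10.15
tcp_pos: [0.5685, -0.1362, 0.2358]
orientation: [2.159, 2.277, 0.005]
contact_force: [5.5, 0.7, 8.3]
grip_width: 0.024
gripper_force: 39.5
```

```bash
python3 -c "
from h import *
arc(.61,.64,.67,.7,.73,.76,.79,.82)
f=r.grab_frame('side');P=pts(f);cv2.imwrite('pics/s2.png',cv2.resize(f['image'][140:240,270:400],None,fx=5,fy=5)[:,:,::-1])"
```

```text
t 10.15 press tcp [   6.4 -141.9  235.8] turn 0.599 rad 85.0 F [5.5 0.4 8.3] tang 4.85 grip 0.024004907536593765
0.61 y 0.9 z 0.1
0.64 y 3.4 z 0.3
0.67 y 6.0 z 0.7
0.7 y 8.5 z 1.1
0.73 y 11.0 z 1.6
0.76 y 13.5 z 2.1
0.79 y 16.0 z 2.8
0.82 y 18.4 z 3.5
```

View pics/s2.png

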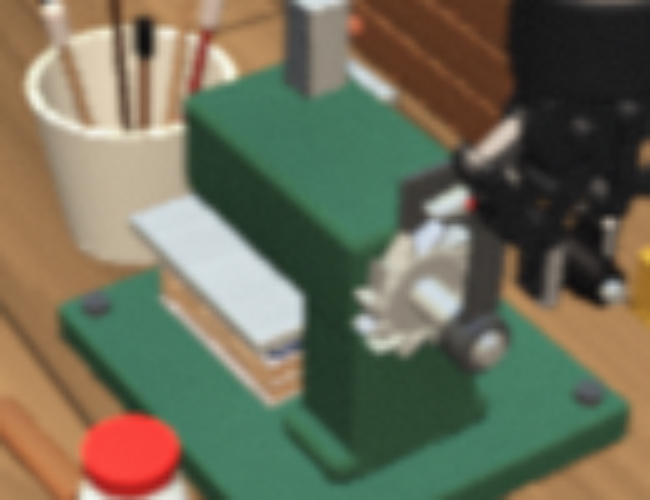

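The side crop shows the platen edge (240,300) only a few millimetres above the panel stack (275,365), and the ratchet wheel is free. I'll feel for the landing in small steps.

>>> {"api": "step_arm", "payload": {"moves": [[0,1.7,0.1,0,0,0,20],[0,3.4,0.3,0,0,0,20],[0,5,0.6,0,0,0,20],[0,6.7,0.9,0,0,0,20],[0,6.7,0.9,0,0,0,20]]}}

```text
clock: 10.7
tcp_pos: [0.5758, -0.1358, 0.235]
orientation: [2.158, 2.276, 0.006]
contact_force: [7.5, 0.7, 6.4]
grip_width: 0.0239
gripper_force: 39.5
```

```bash
python3 -c "
from h import *
arc(.7,.72,.74,.76,.78,.8)"
```

```text
t 10.7 press tcp [  13.7 -141.9  235. ] turn 0.686 rad 85.1 F [7.5 0.3 6.4] tang 6.38 grip 0.023869259126946155
0.7 y 1.2 z 0.2
0.72 y 2.9 z 0.5
0.74 y 4.5 z 0.9
0.76 y 6.2 z 1.3
0.78 y 7.9 z 1.7
0.8 y 9.5 z 2.1
```

>>> {"api": "step_arm", "payload": {"moves": [[0,1.7,0.3,0,0,0,20],[0,3.4,0.6,0,0,0,20],[0,5,1,0,0,0,20],[0,6.7,1.4,0,0,0,20],[0,6.7,1.4,0,0,0,20]]}}

```text
clock: 11.2
tcp_pos: [0.5828, -0.1355, 0.2337]
orientation: [2.157, 2.276, 0.006]
contact_force: [9.4, 0.1, 6.0]
grip_width: 0.0237
gripper_force: 39.5
```

```bash
python3 -c "
from h import *
arc(.78,.8,.82,.84,.86,.88)"
```

```text
t 11.2 press tcp [  20.7 -142.   233.7] turn 0.768 rad 85.3 F [ 9.4 -0.3  6. ] tang 7.66 grip 0.02371977878851757
0.78 y 0.9 z 0.2
0.8 y 2.6 z 0.7
0.82 y 4.2 z 1.2
0.84 y 5.8 z 1.7
0.86 y 7.5 z 2.2
0.88 y 9.0 z 2.8
```

>>> {"api": "step_arm", "payload": {"moves": [[0,1.7,0.4,0,0,0,20],[0,3.4,0.9,0,0,0,20],[0,5,1.4,0,0,0,20],[0,6.6,1.9,0,0,0,20],[0,6.6,1.9,0,0,0,20]]}}

```text
clock: 11.7
tcp_pos: [0.5895, -0.1352, 0.2318]
orientation: [2.157, 2.275, 0.007]
contact_force: [9.2, -1.0, 5.1]
grip_width: 0.0238
gripper_force: 39.4
```

```bash
python3 -c "
from h import *
arc(.86,.88,.9,.92,.94,.96)"
```

```text
t 11.7 press tcp [  27.4 -142.   231.8] turn 0.851 rad 85.3 F [ 9.1 -1.4  5.1] tang 6.97 grip 0.023798864825593197
0.86 y 0.7 z 0.3
0.88 y 2.3 z 0.8
0.9 y 3.9 z 1.4
0.92 y 5.5 z 2.1
0.94 y 7.1 z 2.8
0.96 y 8.6 z 3.5
```

>>> {"api": "step_arm", "payload": {"moves": [[0,1.7,0.6,0,0,0,20],[0,3.3,1.2,0,0,0,20],[0,4.9,1.9,0,0,0,20],[0,4.9,1.9,0,0,0,20]]}}

```text
clock: 12.1
tcp_pos: [0.5946, -0.1349, 0.23]
orientation: [2.156, 2.275, 0.007]
contact_force: [9.9, -0.8, 4.8]
grip_width: 0.0238
gripper_force: 39.4
```

```bash
python3 -c "
from h import *
arc(.92,.94,.96,.98)"
```

```text
t 12.1 press tcp [  32.6 -141.9  230. ] turn 0.915 rad 85.4 F [ 9.8 -1.2  4.8] tang 7.24 grip 0.02382227478311701
0.92 y 0.4 z 0.2
0.94 y 2.0 z 0.8
0.96 y 3.5 z 1.6
0.98 y 5.1 z 2.3
```

>>> {"api": "step_arm", "payload": {"moves": [[0,1.4,0.5,0,0,0,20],[0,2.8,1.1,0,0,0,20],[0,4.1,1.8,0,0,0,20],[0,5.4,2.5,0,0,0,20],[0,5.4,2.5,0,0,0,20]]}}

```text
clock: 12.6
tcp_pos: [0.5989, -0.1347, 0.2279]
orientation: [2.158, 2.276, 0.006]
contact_force: [3.6, 1.7, 13.1]
grip_width: 0.024
gripper_force: 40.0
```

```bash
python3 -c "
from h import *
arc(.96,.98)
f=r.grab_frame('side');cv2.imwrite('pics/s3.png',cv2.resize(f['image'][140:240,270:400],None,fx=5,fy=5)[:,:,::-1])"
```

```text
t 12.6 press tcp [  36.8 -141.9  227.9] turn 0.97 rad 85.3 F [ 3.6  1.6 13.1] tang -2.35 grip 0.02403686189978772
0.96 y -0.8 z -0.4
0.98 y 0.8 z 0.4
```

View pics/s3.png

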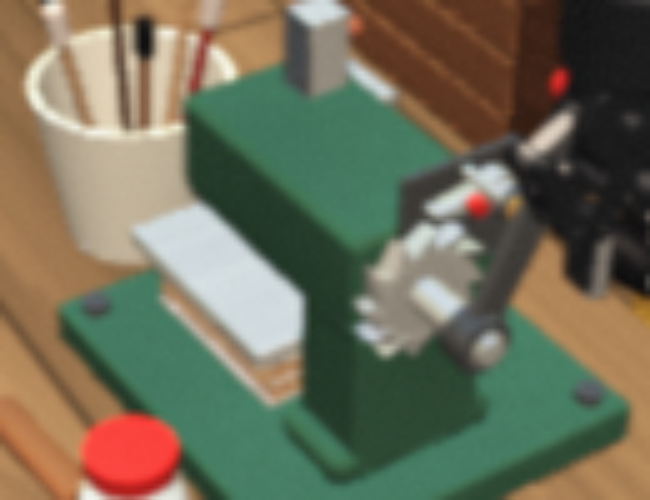

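The platen now lies on the panel with no gap at (265,360), and the pull has faded and reversed slightly. I'll ease off that small preload and let go.

>>> {"api": "step_arm", "payload": {"moves": [[0,-0.6,-0.6,0,0,0,20],[0,-0.8,-1,0,0,0,20],[0,-0.8,-1,0,0,0,20]]}}

```text
clock: 12.95
tcp_pos: [0.5978, -0.1348, 0.2286]
orientation: [2.159, 2.277, 0.005]
contact_force: [3.5, -0.7, 9.7]
grip_width: 0.024
gripper_force: 39.8
```

```bash
python3 -c "
from h import *
arc()"
```

```text
t 12.95 press tcp [  35.7 -141.9  228.6] turn 0.955 rad 85.4 F [ 3.4 -0.9  9.7] tang -0.93 grip 0.023951165587666412
```

>>> {"api": "step_arm", "payload": {"moves": [[0,0,0,0,0,0,30],[0,0,0,0,0,0,45],[0,0,0,0,0,0,60],[0,0,0,0,0,0,60],[0,0,-30,0,0,0,60],[0,0,-70,0,0,0,60],[0,0,-110,0,0,0,60],[0,0,-110,0,0,0,60]]}}

```text
clock: 13.75
tcp_pos: [0.5977, -0.1358, 0.342]
orientation: [2.158, 2.274, 0.008]
contact_force: [-0.2, -0.5, 0.1]
grip_width: 0.0599
gripper_force: 0.0
```

```bash
python3 -c "
from h import *
arc()
f=r.grab_frame('side');cv2.imwrite('pics/s4.png',cv2.resize(f['image'][140:240,270:400],None,fx=5,fy=5)[:,:,::-1])"
```

```text
t 13.75 press tcp [  35.6 -142.9  342. ] turn 0.708 rad 194.3 F [-0.2 -0.5  0.1] tang -0.24 grip 0.05991253759379284
```

View pics/s4.png

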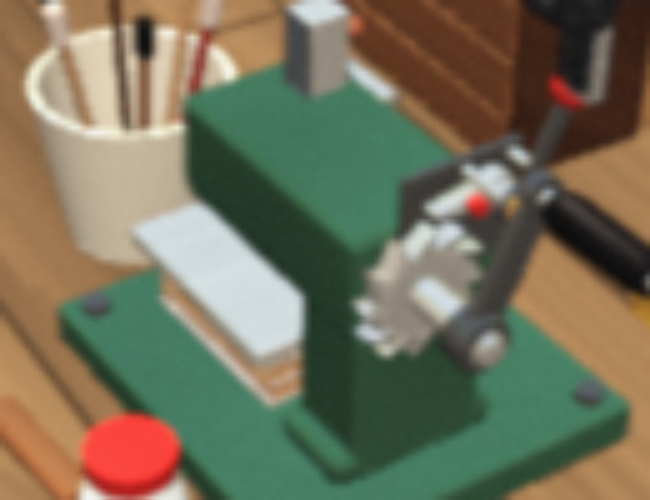

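The platen rests on the panel, the pawl (480,205) is clear of the wheel and the lever is still thrown. The hand is free of the press.

```bash
python3 -c "
from h import *
print(r.hand_in())"
```

```text
the job is handed in; nothing more can be done
None
```

I threw the lever, freed the pawl by winding the crank back slightly, eased the platen down onto the panel and let go; the job is handed in at about 14 s of the 67 s, but the hand-in returned no verdict. On the first try at the lever the hand felt about 25 N at the ball (limit 30 N), so I backed off and pushed it over gently from the other side.

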